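# Open the hood of the zeroing station and set its pointer to zero

### The job

Take the yellow-handled pry blade from the black mat, use it (not the fingers) to lever up the hinged blue hood of the grey zeroing station from the slot in its front, and tip the hood right over until it lies back. Then turn the black knob clockwise, regrasping as often as needed, until its red pointer stands on the green zero mark, and leave the hood open and the pry blade lying on the mat again. Leave everything else where it is.

Things in the scene. Friction and masses are not known exactly. Their poses are not given: they have to be found in the camera images.
- station: Fixed grey box with white top, 130 x 130 x 58 mm high; origin at the centre of its underside, z up, front towards its own -x. On top a dial of 112 mm diameter; the knob's vertical axis goes through the origin. A brass port (22 mm diameter, 30 mm long) sticks out of its +y side at 26 mm height.
- cover: Blue hood, clear top: box open below, 130 x 130 x 48 mm high, walls 4 mm, 0.15 kg. Origin on the hinge line: along y, 65 mm behind the station's axis, 58 mm high. Closed, its axes are the station's and it reaches 130 mm to -x. Opens front edge up and over, about its +y, to 2.9 rad; no latch, 1 N at the front edge lifts it; let go, it falls shut below about 1 rad and slowly open beyond 1.4.
- slot (a point): Middle of the slot under the hood's front wall, at the wall's outer face; moves with the hood. Closed: 70 mm wide, 8 mm high, floor = station top at 58 mm, roof = the wall's 4 mm thick lower edge at 66 mm; this point at 62 mm. Behind it 40 mm of free depth to the knob.
- knob (a joint): Knob angle, 0 when the pointer stands on zero, growing anticlockwise seen from above. It turns from -0.3 to 5.78 rad, with an end stop (a small dark pin) just beside the zero mark, so zero can only be reached clockwise. Stays where left (friction about 0.06 N m). Starts 3.2 to 4.6 rad from zero, so it takes several grasps.
- knob_grip (a point): Point on the knob's axis at the best height for the TCP, 27 mm over the station's top (85 mm over the bench). Round black fluted knob, 44 mm in diameter, its top 38 mm over the station's top. Keep the fingertips 6 mm or more over the station's top to clear the pointer and the 48 mm wide skirt.
- pointer_tip (a point): Tip of the red pointer, which is fixed to the knob's foot: 44 mm from the axis, 3 mm over the station's top.
- zero_mark (a point): Green zero mark on the dial, on the station's front (-x) side: the point 44 mm from the axis where the pointer's tip must stand.
- pry: Pry blade, lying flat on the mat: yellow handle 80 x 20 x 28 mm high along its x, from which a flat steel blade 65 mm long, 14 mm wide and 3 mm thick sticks out to its +x at the handle's mid height. Origin under the handle's centre. 70 g.
- pry_grip (a point): Where best to hold the pry blade: on its handle 18 mm ahead of the handle's centre, at mid height (14 mm over its underside).
- pry_tip (a point): The blade's tip, 87 mm ahead of pry_grip at the same height.
- mat: Black rubber mat, 260 x 180 x 4 mm, fixed; origin at the centre of its underside, long side along its x.
- screwdriver: Screwdriver lying on the same mat, 80 mm beside the pry blade, about 170 mm long; not needed, leave it.
- regulator: Loose steel pressure regulator with a black top, 56 mm in diameter, 118 mm high, origin under its centre; leave it.
- gauge: Loose small pressure gauge lying face up, 48 mm in diameter, 22 mm high, origin under its centre; leave it.
- valve: Loose small ball valve with a black lever, about 70 mm long, 49 mm high, origin under its centre; leave it.
Mind the look-alikes: they are no part of the job. Of the things shaped like the pry, the yellow one is meant.

How it is judged (in metres and radians):
On the way, in this order (a step that is already met when the one before it is completed fails the run):
1. the pry blade lifts the hood (it bears on the hood while this is between 0.3 and 0.9 rad open) (contact force between pry and cover above 0.1 N and angle between cover's own z axis and vertical between 0.3 and 0.9 rad), for 0.1 s.
2. the hood lies back, more than 2.6 rad open (angle between cover's own z axis and vertical above 2.6 rad), for 0.2 s.
3. the pointer stands on zero, within 2.5 mm at its tip (horizontal distance between pointer_tip and zero_mark below 0.0025 m), for 0.2 s.
At the end, for the whole second after the job is handed in: The pointer's tip is within 2.5 mm (3.3 degrees) of the zero mark, the hood lies back more than 2.6 rad open, and the pry blade lies at rest on the mat (origin within 110 mm along and 85 mm across of the mat's centre, handle's middle lower than 30 mm) (horizontal distance between pointer_tip and zero_mark below 0.0025 m and angle between cover's own z axis and vertical above 2.6 rad and x of pry in the frame of mat between -0.11 and 0.11 m and y of pry in the frame of mat between -0.085 and 0.085 m and height (world z) of pry_grip below 0.03 m and linear speed of pry below 0.02 m/s and angular speed of pry below 0.2 rad/s); the robot touches nothing.
It fails at once if the fingers push on the hood (over 3 N) before it is 1 rad open (contact force between the fingers and cover above 3 N and angle between cover's own z axis and vertical below 1 rad).
It fails at once if the screwdriver, the regulator, the gauge or the valve is moved by more than 40 mm (distance of any of screwdriver, regulator, gauge, valve from where it was at the start of the episode above 0.04 m).
It also fails if it takes over 70 s, if anything falls off the work surface, if the arm or the gripper's body presses on something with over 40 N, if the wrist force passes 120 N, or if a joint passes its speed limit or range.

### The arm

A 6-joint arm with a two-finger parallel gripper is mounted at the origin on the work surface. World frame = base frame: x ahead of the robot, y to its left, z up, the work surface at z = 0. Lengths are in mm, angles in rad, forces in N, time in s.
With the tool pointing down it reaches from about 325 to 775 mm from the base axis. Payload 9.3 kg.
Tool frame: the origin (TCP) lies between the finger pads, 19 mm behind the fingertips; this is the grasp point; z points along the fingers, y is the line along which they close (so a half turn about z gives the same grasp; the last joint's range is limited). The gripper opens to 85 mm and grips with 20 to 120 N. Pads are 22 mm wide; open, the fingers measure 114 mm over their backs; the gripper's body (76 mm by 85 mm) begins 54 mm behind the grasp point. The pads swing forward as they close: fully open they stand 13 mm farther back than shut.
Start: joints at [-1.443, 0.259, 0.021, 1.334, 0, 1.418], TCP at [152.412, -528.458, 249.979] pointing down, gripper open.
Joint ranges: [-3.04, 3.04], [-0.91, 1.82], [-1.04, 1.36], [-1.92, 1.95], [-1.52, 1.45], [-3.14, 3.14]. Speed limits (rad/s): [2.22, 2.22, 2.79, 3.14, 3.14, 3.14].

### API

Orientations are given as a unit quaternion [w, x, y, z].
In Python, from station import robot gives the robot as it stands.
- The arm moves only by the shell command python3 -m crank 'ROWS' [OPENING] [FORCE]. ROWS is JSON, a list of rows, each a list of 2 entries, a list of its own where there are three numbers: the shift along the world's x, y, z in m, then the turn, a rotation vector about the world's x, y, z in rad. A call has 1 to 5 rows; each row is the pose to reach, as a shift and turn from the pose commanded when the call began; what a row does not reach only later rows make up. A row lasts 1/12 s, in which the tool goes at most 41.7 mm and 7.16 degrees, less where a joint would pass 70% of its speed; a pose out of reach is approached as far as the arm can. A call with a gripper value outside its range is refused whole. OPENING is the opening, from 0 (shut) to 1 (fully open), set as the call begins (- or left out, the last holds). The fingers move at their own pace and stop on an object; FORCE is the grip in N (left out, the last holds). Time passes only in rows, so rows that repeat a pose let the fingers close. It gives the time, the measured TCP pose, the force, the opening and the grip force at its end, in the units of the state.
- robot.read_state(): the state, without advancing time (a new reading comes with each control period).
- robot.capture(name): name is "side" or "top" or "wrist"; returns a dict with "image" (480x640x3 uint8, red, green, blue), "vfov" (degrees; the focal length in pixels is half the picture's height over the tangent of half this angle, whatever the lens; pixels are square), "cx", "cy" (the principal point, pixels), "pose" (4x4, takes a point from camera to world coordinates). Camera axes: x right, y up, looking along -z (the intrinsics and any distortion apply to the point x, -y, -z); pixel columns grow to the right and rows downward; lengths in mm; the calibration is good to about 2 mm. A picture is of the moment at which its call begins. There is no depth.
- robot.job_done(): hands the job in; it is judged then, once.
The state is a dict: "t": time; "joints": joint angles; "dq": joint speeds; "joint_efforts": joint torques, N m; "ee_pos": TCP position; "tool_rot": TCP orientation; "contact_force": force on the tool from outside, world axes, zero at the start; "torque": the same for the moment, N m; "opening": finger opening in mm; "finger_force": force on a finger pad.
Only numpy, scipy, OpenCV 4.12 (cv2) and the standard library are available. Lean on these libraries where they do the work, as an engineer would, in place of code of your own. Each camera call takes 0.05 s, during which the arm holds its last target. There are 200 camera calls.

## Working session

There is one attempt and no reset: what is moved stays moved. The work goes in short steps, Python scripts to look and compute and a shell command to move; the robot and the scene stay as the last step left them, time stands still between calls to the robot, and variables do not carry over. Pictures are saved under pics/ and viewed, at most 10 in all, crops included, and the job is handed in when it is done.

```bash
mkdir -p pics; ls
cat > h.py <<'E'
import numpy as np,cv2
from station import robot
def snap(n,f):
    c=robot.capture(n); cv2.imwrite(f'pics/{f}.png',cv2.cvtColor(c['image'],cv2.COLOR_RGB2BGR))
    np.savez(f'pics/{f}.npz',**{k:v for k,v in c.items()}); return c
def load(f): return dict(np.load(f'pics/{f}.npz',allow_pickle=True))
def foc(c): return 240/np.tan(np.radians(float(c['vfov']))/2)
def pt(c,u,v,z):
    f=foc(c);P=np.array(c['pose']);d=P[:3,:3]@np.array([(u-c['cx'])/f,-(v-c['cy'])/f,-1]);o=P[:3,3]
    return o+d*(z-o[2])/d[2]
def proj(c,X):
    P=np.array(c['pose']);q=P[:3,:3].T@(np.array(X)-P[:3,3]);f=foc(c)
    return c['cx']+f*q[0]/-q[2], c['cy']+f*q[1]/q[2]
E
python3 - <<'E'
from h import *
for n in ('top','side'):
    c=snap(n,n+'0'); print(n,{k:v for k,v in c.items() if k!='image'})
print(robot.read_state())
E
```

```text
pics
top {'vfov': 56.2288276230928, 'cx': 313.1383192914288, 'cy': 240.10092085069306, 'pose': array([[ 2.48722437e-02,  9.97132333e-01, -7.14736404e-02,
         4.19983931e+02],
       [-9.99612664e-01,  2.56996093e-02,  1.06794844e-02,
        -9.18289587e+00],
       [ 1.24857038e-02,  7.11803334e-02,  9.97385315e-01,
         1.26317965e+03],
       [ 0.00000000e+00,  0.00000000e+00,  0.00000000e+00,
         1.00000000e+00]])}
side {'vfov': 50.359510106599714, 'cx': 319.73916784748707, 'cy': 242.92162757067462, 'pose': array([[-7.27506748e-01,  5.30876436e-01, -4.34631040e-01,
         3.89944940e+00],
       [-6.85995262e-01, -5.73924760e-01,  4.47236928e-01,
         4.95410334e+02],
       [-1.20179691e-02,  6.23522717e-01,  7.81712856e-01,
         9.89744217e+02],
       [ 0.00000000e+00,  0.00000000e+00,  0.00000000e+00,
         1.00000000e+00]])}
{'t': 0.1, 'joints': array([-1.44257485e+00,  2.59111195e-01,  2.08425103e-02,  1.33370283e+00,
        7.39234101e-06,  1.41820895e+00]), 'dq': array([-1.35943975e-03, -1.96461925e-03,  3.43277566e-03, -5.81575716e-04,
        1.22355757e-03, -6.05512414e-06]), 'joint_efforts': array([ 3.29785609e-03, -5.56695628e+01,  3.45072019e+01,  1.16445983e-02,
       -1.77387374e-04,  6.08546046e-06]), 'ee_pos': array([ 152.39739835, -528.22465618,  249.44194357]), 'tool_rot': array([-5.87503112e-04,  9.90159309e-01,  1.39943549e-01,  1.08543206e-05]), 'contact_force': array([-0.69317171,  0.57454713, -0.14573724]), 'torque': array([ 0.00612164,  0.00811519, -0.06393036]), 'finger_force': 0.0, 'opening': 85.59513122264124}
```

View pics/top0.png

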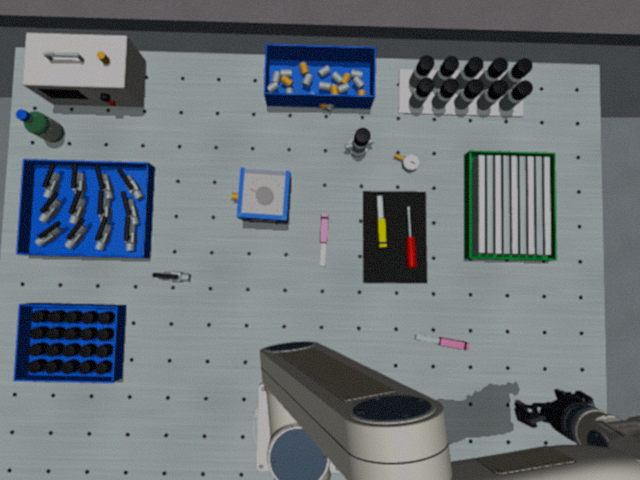

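View pics/side0.png

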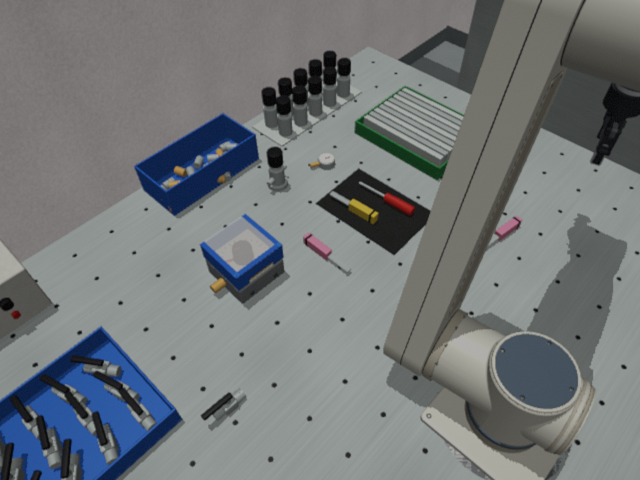

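The top view shows:
- **Yellow/white tool:** on the mat at (381,225). Yellow handle and thin blade, so it fits the pry.
- **Pink look-alikes:** at (323,235) and (450,343), both off the mat.
- **Red screwdriver:** at (411,245).
- **Station:** at (264,194), with its port at (235,196).

I'll enlarge the mat and station to confirm.

Run:
```python
from h import *
c=load('top0'); im=cv2.cvtColor(c['image'],cv2.COLOR_RGB2BGR)
a=cv2.resize(im[180:290,355:435],None,fx=5,fy=5,interpolation=cv2.INTER_CUBIC)
b=cv2.resize(im[155:235,225:305],None,fx=5,fy=5,interpolation=cv2.INTER_CUBIC)
o=np.zeros((550,800,3),np.uint8);o[:,:400]=a;o[:400,400:]=b;cv2.imwrite('pics/crop1.png',o)
hsv=cv2.cvtColor(im,cv2.COLOR_BGR2HSV)
def rect(m,box,name,z):
    k=np.zeros_like(m);x0,x1,y0,y1=box;k[y0:y1,x0:x1]=m[y0:y1,x0:x1]
    p=np.argwhere(k)[:,::-1].astype(np.float32);r=cv2.minAreaRect(p);B=cv2.boxPoints(r)
    print(name,len(p),r,[pt(c,*q,z)[:2].round(1).tolist() for q in B],'ctr',pt(c,*r[0],z).round(1))
rect(cv2.inRange(hsv,(22,120,100),(35,255,255)),(370,395,190,260),'handle',28)
rect(cv2.inRange(hsv,(0,0,150),(179,60,255)),(370,395,190,225),'blade',18)
rect(cv2.inRange(hsv,(0,0,0),(179,255,50)),(355,435,185,290),'mat',4)
rect(cv2.inRange(hsv,(100,120,60),(125,255,255)),(230,300,160,230),'hood',106)
rect(cv2.inRange(hsv,(12,100,80),(28,255,255)),(225,242,185,208),'port',33)
```

```text
handle 209 ((381.7638244628906, 232.51243591308594), (28.854799270629883, 7.778707504272461), 86.98721313476562) [[573.6, -198.2], [575.3, -219.7], [495.4, -225.0], [493.7, -203.6]] ctr [ 534.4 -211.6   28. ]
blade 86 ((379.80291748046875, 206.93821716308594), (21.935199737548828, 3.9115216732025146), 85.60128784179688) [[637.3, -198.5], [638.5, -209.4], [576.9, -215.0], [575.8, -204.1]] ctr [ 607.1 -206.8   18. ]
mat 4664 ((396.82891845703125, 233.97613525390625), (73.02111053466797, 95.94734954833984), 0.8184555768966675) [[397.8, -155.5], [669.1, -154.7], [671.8, -362.6], [399.9, -360.3]] ctr [ 533.6 -258.2    4. ]
hood 671 ((263.23675537109375, 194.44912719726562), (51.35266876220703, 50.22184753417969), 3.814074993133545) [[555.6, 179.5], [687.2, 175.6], [681.9, 41.9], [550.2, 46.8]] ctr [618.4 111.  106. ]
port 36 ((234.5, 196.0), (5.0, 6.0), 0.0) [[616.0, 204.2], [632.7, 204.8], [633.0, 191.0], [616.3, 190.4]] ctr [624.5 197.6  33. ]
```

View pics/crop1.png

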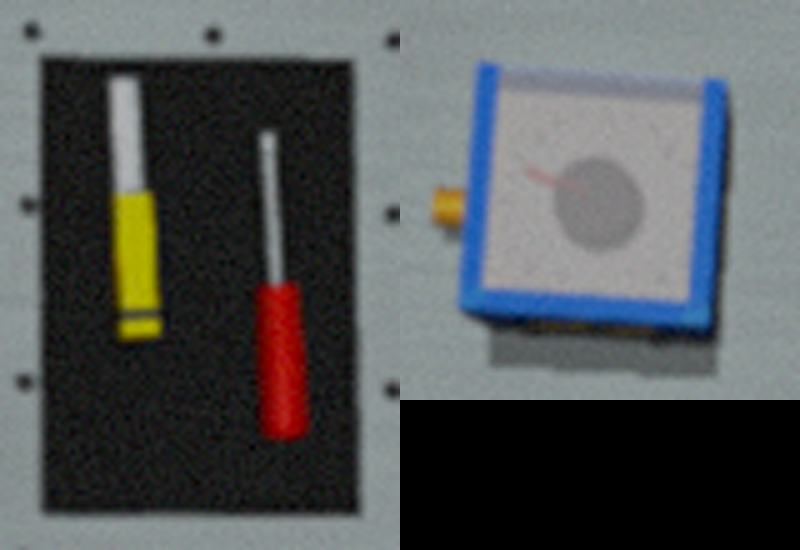

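The crop confirms the yellow handle with its flat wide blade is the pry, and the red one with a thin shaft is the screwdriver. Through the clear hood the pointer runs from the knob at about (597,203) to a tip at (525,168). That puts the knob about 4.3 rad from zero. Next I'll fit the station pose from both views.

Run:
```python
from h import *
from scipy.optimize import minimize
V=[]
for n,b in (('top0',(225,305,155,240)),('side0',(190,295,205,310))):
    c=load(n);hsv=cv2.cvtColor(c['image'],cv2.COLOR_RGB2HSV);m=cv2.inRange(hsv,(100,110,60),(125,255,255))
    k=np.zeros_like(m);k[b[2]:b[3],b[0]:b[1]]=m[b[2]:b[3],b[0]:b[1]]
    n_,l,s,_=cv2.connectedComponentsWithStats(k);i=1+np.argmax(s[1:,4]);
    h=cv2.convexHull(np.argwhere(l==i)[:,::-1].astype(np.int32));V.append((c,h))
def hull(c,p):
    x,y,a=p[0],p[1],p[2]/100;R=np.array([[np.cos(a),-np.sin(a)],[np.sin(a),np.cos(a)]])
    Q=[proj(c,[*(R@[sx*65,sy*65]+[x,y]),z]) for sx in(-1,1) for sy in(-1,1) for z in(66,106)]
    return cv2.convexHull(np.float32(Q))
def mask(h,s=8):
    M=np.zeros((800,800),np.uint8);return M
def cost(p,V):
    t=0
    for c,h in V:
        q=hull(c,p);o=h.astype(np.float32);A=cv2.contourArea(q);
        # pixel-centre hull, grow by half a pixel
        H=cv2.convexHull(np.concatenate([o+np.float32(d) for d in((-.5,-.5),(.5,-.5),(-.5,.5),(.5,.5))]))
        I=cv2.intersectConvexConvex(q,H)[0];t+=1-I/(A+cv2.contourArea(H)-I)
    return t
for W in (V,V[:1],V[1:]):
    r=minimize(cost,[620,111,-4],args=(W,),method='Nelder-Mead',options=dict(initial_simplex=[[610,105,-8],[630,105,0],[615,118,-8],[625,112,4]],xatol=.02,fatol=1e-6));print(r.x.round(2),r.fun)
c=V[0][0]
print('knob top',pt(c,225+597/5-.5,155+203/5-.5,96),'tip',pt(c,225+525/5-.5,155+168/5-.5,61))
```

```text
[621.   111.81  -3.98] 0.08331538936151739
[620.99 111.53  -3.98] 0.02180124533504002
[619.43 113.13  -6.55] 0.059211808950022315
knob top [624.1495759  -99.49747069  96.        ] tip [648.34665718 -62.82217307  61.        ]
```

```bash
python3 -m crank '[[[0.04,0.03,0],[0,0,0.125]],[[0.08,0.06,0],[0,0,0.25]],[[0.12,0.09,0],[0,0,0.375]],[[0.16,0.12,0],[0,0,0.5]],[[0.2,0.15,0],[0,0,0.62]]]' 1 60; python3 -m crank '[[[0.04,0.03,0],[0,0,0.125]],[[0.08,0.06,-0.01],[0,0,0.25]],[[0.12,0.09,-0.02],[0,0,0.375]],[[0.16,0.12,-0.03],[0,0,0.5]],[[0.2,0.165,-0.04],[0,0,0.62]]]'
```

```text
t: 0.52
ee_pos: [320.1, -402.0, 249.7]
tool_rot: [-0.0, 0.899, 0.438, 0.0]
contact_force: [0.8, -0.7, -0.2]
opening: 85.3
finger_force: 0.0
t: 0.93
ee_pos: [481.7, -274.9, 218.9]
tool_rot: [-0.0, 0.722, 0.691, -0.0]
contact_force: [0.6, -1.7, -0.1]
opening: 85.4
finger_force: 0.0
```

```bash
python3 -m crank '[[[0,0,0],[0,0,0.125]],[[0,0,0],[0,0,0.25]],[[0,0,0],[0,0,0.375]],[[0,0,0],[0,0,0.5]],[[0,0,0],[0,0,0.62]]]'; python3 -m crank '[[[0,0,0],[0,0,0.125]],[[0,0,0],[0,0,0.25]],[[0,0,0],[0,0,0.375]],[[0,0,0],[0,0,0.5]],[[0,0.003,0],[0,0,0.62]]]' ; python3 -m crank '[[[0,0,0],[0,0,0.125]],[[0,0,0],[0,0,0.25]],[[0,0,0],[0,0,0.375]],[[0,0,0],[0,0,0.45]],[[0,0,0],[0,0,0.45]]]'
python3 - <<'E'
from h import *
s=robot.read_state();print(s['ee_pos'],s['tool_rot'],s['joints'])
c=snap('wrist','w0');print(c['vfov'],c['cx'],c['cy'],c['pose'])
E
```

```text
t: 1.35
ee_pos: [480.2, -275.9, 219.2]
tool_rot: [-0.0, 0.477, 0.879, 0.0]
contact_force: [-0.5, -1.0, -0.0]
opening: 85.1
finger_force: 0.0
t: 1.77
ee_pos: [480.0, -273.4, 219.2]
tool_rot: [-0.0, 0.186, 0.982, 0.0]
contact_force: [0.6, 0.8, -0.4]
opening: 85.6
finger_force: 0.0
t: 2.18
ee_pos: [480.0, -273.1, 219.3]
tool_rot: [-0.0, -0.036, 0.999, 0.0]
contact_force: [0.2, 0.2, 0.8]
opening: 85.3
finger_force: 0.0
[ 480.02567018 -273.09977488  219.33041492] [-2.75624732e-04 -3.63023884e-02  9.99340790e-01  2.14776443e-04] [-6.69201117e-01  2.73314617e-01 -3.63105155e-02  1.26186938e+00
 -3.04329764e-05 -7.41821844e-01]
67.5671800443986 330.3168680375099 234.64030540361466 [[-7.33281958e-02 -9.44299651e-01 -3.20813256e-01  3.97530392e+02]
 [ 9.97307115e-01 -6.90363848e-02 -2.47486574e-02 -2.78501183e+02]
 [ 1.22236113e-03 -3.21764117e-01  9.46819074e-01  3.42513788e+02]
 [ 0.00000000e+00  0.00000000e+00  0.00000000e+00  1.00000000e+00]]
```

View pics/w0.png

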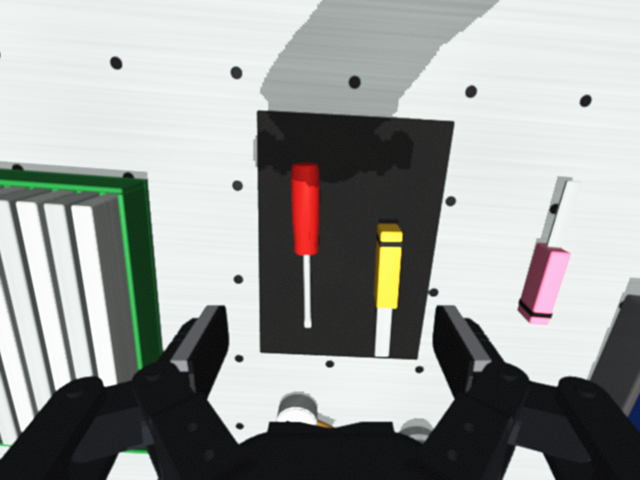

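The wrist view shows the yellow handle at about (388,270) and the blade tip at (382,356), with the screwdriver to its left. I'll refine the pry pose from this view.

Run:
```python
from h import *
c=load('w0')
print('tip',pt(c,382.5,356,19.5),'handle front top',pt(c,387,307,32),'handle rear top',pt(c,390,233,32), 'blade root',pt(c,385.5,308,19.5))
hsv=cv2.cvtColor(c['image'],cv2.COLOR_RGB2HSV)
m=cv2.inRange(hsv,(22,120,180),(35,255,255));m[:, :360]=0;m[:,420:]=0;m[:232]=0
p=np.argwhere(m>0)[:,::-1].astype(np.float32);r=cv2.minAreaRect(p);print(r,[pt(c,*q,32)[:2].round(1).tolist() for q in cv2.boxPoints(r)])
```

```text
tip [ 640.27891895 -204.02006009   19.5       ] handle front top [ 573.50905917 -209.38515346   32.        ] handle rear top [ 497.19209539 -216.15573522   32.        ] blade root [ 581.85634282 -207.98871721   19.5       ]
((388.7395935058594, 269.5565490722656), (21.3936710357666, 76.3896713256836), 3.2704882621765137) [[574.4, -220.3], [495.8, -225.3], [495.5, -205.7], [574.2, -199.2]]
```

```bash
python3 -m crank '[[[0.026,0.022,-0.01],[0,0,0]],[[0.05,0.043,-0.03],[0,0,0]],[[0.073,0.062,-0.05],[0,0,0]],[[0.073,0.062,-0.085],[0,0,0]],[[0.073,0.062,-0.12],[0,0,0]]]'; python3 -m crank '[[[0,0,0],[0,0,0]],[[0,0,-0.03],[0,0,0]],[[0,0,-0.055],[0,0,0]],[[0,0,-0.074],[0,0,0]],[[0,0,-0.074],[0,0,0]]]'
python3 - <<'E'
from h import *
s=robot.read_state();print(s['ee_pos'],s['tool_rot'])
E
```

```text
t: 2.65
ee_pos: [554.6, -210.0, 98.8]
tool_rot: [0.001, -0.034, 0.999, -0.0]
contact_force: [-0.2, 0.2, -1.0]
opening: 85.2
finger_force: 0.0
t: 3.07
ee_pos: [551.7, -210.8, 23.7]
tool_rot: [-0.002, -0.033, 0.999, 0.001]
contact_force: [-0.7, 0.1, -1.1]
opening: 85.5
finger_force: 0.0
[ 551.74633782 -210.84037701   23.67683271] [-0.00196827 -0.03328127  0.99944339  0.00117691]
```

Good. Close on the handle, about 2 mm higher.

```bash
python3 -m crank '[[[0.001,0,0.001],[0,0,0]],[[0.001,0,0.001],[0,0,0]],[[0.001,0,0.001],[0,0,0]],[[0.001,0,0.001],[0,0,0]],[[0.001,0,0.001],[0,0,0]]]' 0 70; python3 -m crank '[[[0,0,0],[0,0,0]],[[0,0,0],[0,0,0]],[[0,0,0],[0,0,0]],[[0,0,0],[0,0,0]],[[0,0,0],[0,0,0]]]' ; python3 -m crank '[[[0,0,0.02],[0,0,0]],[[0,0,0.05],[0,0,0]],[[0,0,0.085],[0,0,0]],[[0,0,0.12],[0,0,0]],[[0,0,0.15],[0,0,0]]]'
```

```text
t: 3.48
ee_pos: [554.6, -211.5, 27.8]
tool_rot: [0.001, -0.034, 0.999, -0.0]
contact_force: [-0.0, -1.2, -0.4]
opening: 25.9
finger_force: 0.0
t: 3.9
ee_pos: [554.6, -211.4, 27.9]
tool_rot: [0.001, -0.035, 0.999, -0.0]
contact_force: [-0.4, -0.9, 7.1]
opening: 18.7
finger_force: 69.3
t: 4.32
ee_pos: [554.1, -211.1, 179.4]
tool_rot: [0.001, -0.035, 0.999, -0.0]
contact_force: [0.6, 0.6, -0.8]
opening: 18.6
finger_force: 68.4
```

```bash
python3 -m crank '[[[-0.013,0.036,0],[0,0,-0.01]],[[-0.026,0.073,0],[0,0,-0.03]],[[-0.038,0.11,0],[0,0,-0.05]],[[-0.05,0.148,0],[0,0,-0.07]],[[-0.063,0.185,0],[0,0,-0.09]]]'; python3 -m crank '[[[-0.013,0.036,-0.015],[0,0,-0.01]],[[-0.026,0.073,-0.03],[0,0,-0.02]],[[-0.038,0.11,-0.045],[0,0,-0.02]],[[-0.051,0.145,-0.06],[0,0,-0.02]],[[-0.051,0.145,-0.06],[0,0,-0.02]]]'; python3 -m crank '[[[0,0,-0.02],[0,0,0]],[[0,0,-0.04],[0,0,0]],[[0,0,-0.047],[0,0,0]],[[0,0,-0.047],[0,0,0]]]'
python3 - <<'E'
from h import *
s=robot.read_state();print(s['ee_pos'],s['tool_rot'])
snap('top','top1');snap('side','side1');c=snap('wrist','w1')
im=cv2.cvtColor(load('side1')['image'],cv2.COLOR_RGB2BGR)[180:330,180:380]
cv2.imwrite('pics/s1c.png',cv2.resize(im,None,fx=4,fy=4,interpolation=cv2.INTER_CUBIC))
E
```

```text
t: 4.73
ee_pos: [490.2, -24.7, 177.0]
tool_rot: [0.0, 0.011, 1.0, 0.0]
contact_force: [0.4, 0.9, -0.8]
opening: 18.4
finger_force: 68.6
t: 5.15
ee_pos: [435.9, 123.3, 114.7]
tool_rot: [-0.002, 0.018, 1.0, 0.001]
contact_force: [-1.4, 0.0, -0.5]
opening: 18.6
finger_force: 68.7
t: 5.48
ee_pos: [439.2, 118.6, 68.6]
tool_rot: [-0.001, 0.02, 1.0, -0.0]
contact_force: [0.4, 0.6, -0.0]
opening: 18.2
finger_force: 68.7
[439.20838409 118.61054834  68.61326559] [-1.40291521e-03  2.04654905e-02  9.99789561e-01 -1.69288400e-04]
```

View pics/w1.png

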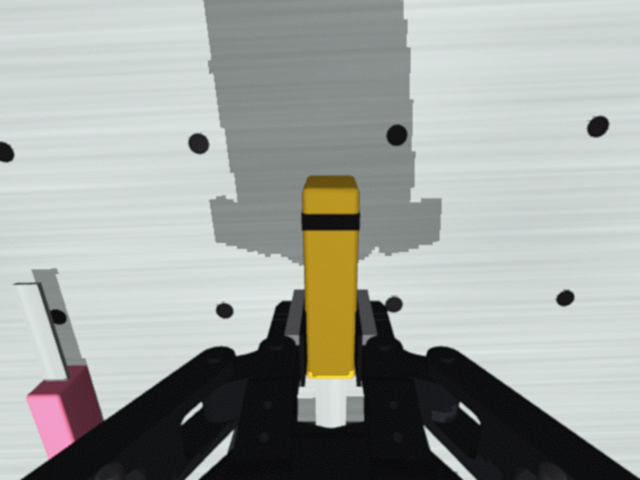

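View pics/s1c.png

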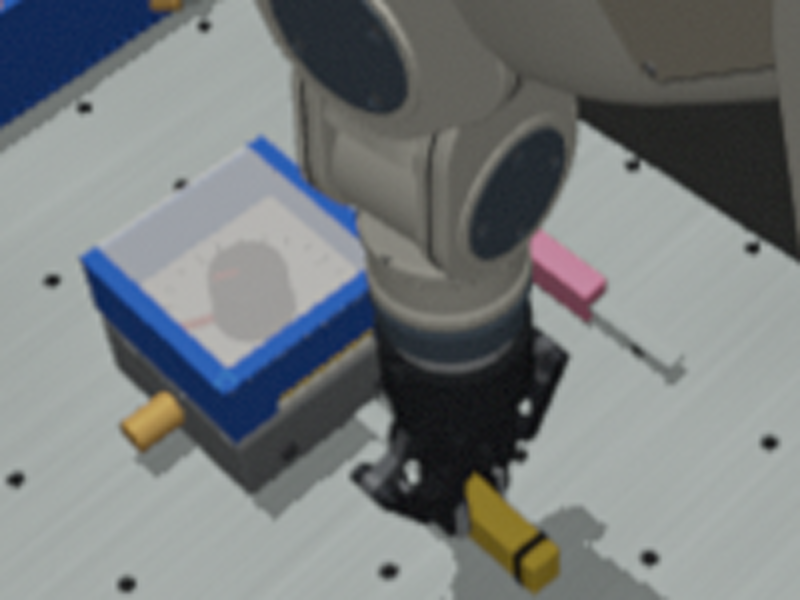

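Run:
```python
from h import *
c=load('w1');T=np.array([439.2,118.6,68.6])
for z in (66,69,72,75): print(z,[(pt(c,u,v,z)-T).round(1).tolist() for u,v in((331,377),(331,188))])
print(pt(c,331,400,58)-T)
hsv=cv2.cvtColor(c['image'],cv2.COLOR_RGB2HSV);m=cv2.inRange(hsv,(18,120,60),(35,255,255))
for v in (200,240,260,300,340,372): 
    u=np.flatnonzero(m[v]); print(v,u.min(),u.max(),len(u))
print(c['image'][182:196:2,331].tolist(),c['image'][370:382:2,331].tolist())
```

```text
66 [[27.1, 0.0, -2.6], [-55.8, 3.3, -2.6]]
69 [[24.5, 0.1, 0.4], [-56.4, 3.4, 0.4]]
72 [[22.0, 0.2, 3.4], [-57.0, 3.4, 3.4]]
75 [[19.4, 0.3, 6.4], [-57.6, 3.4, 6.4]]
[ 47.15938683  -0.74309016 -10.6       ]
200 302 358 57
240 304 357 54
260 304 356 53
300 304 356 53
340 306 354 49
372 306 355 50
[[102, 81, 17], [103, 81, 18], [103, 83, 18], [140, 110, 22], [174, 139, 31], [182, 148, 33], [186, 152, 36]] [[180, 146, 32], [181, 146, 33], [180, 144, 31], [237, 212, 48], [234, 213, 123], [220, 226, 225]]
```

The pry sits straight in the fingers, with the handle length reading 79–80 mm when level. I'll raise it about 3.5 mm and insert the blade.

```bash
python3 -m crank '[[[0,0,0.0035],[0,0,0]],[[0.01,0,0.0035],[0,0,0]],[[0.02,-0.001,0.0035],[0,0,0]],[[0.026,-0.001,0.0035],[0,0,0]],[[0.026,-0.001,0.0035],[0,0,0]]]'; python3 -m crank '[[[0.006,0,0],[0,0,0]],[[0.012,0,0],[0,0,0]],[[0.018,-0.001,0],[0,0,0]],[[0.026,-0.001,0],[0,0,0]],[[0.026,-0.001,0],[0,0,0]]]'
```

```text
t: 6.05
ee_pos: [468.2, 117.6, 73.3]
tool_rot: [0.001, 0.021, 1.0, 0.0]
contact_force: [-0.1, -0.2, -1.3]
opening: 18.7
finger_force: 68.7
t: 6.47
ee_pos: [493.9, 116.7, 73.2]
tool_rot: [0.001, 0.021, 1.0, 0.0]
contact_force: [-0.5, 0.0, -0.6]
opening: 18.8
finger_force: 68.7
```

```bash
python3 -m crank '[[[0.001,0,0.008],[0,0,0]],[[0.002,0,0.016],[0,0,0]],[[0.004,0,0.024],[0,0,0]],[[0.006,0,0.032],[0,0,0]],[[0.008,0,0.039],[0,0,0]]]'; python3 -m crank '[[[0.005,0,0.012],[0,0,0]],[[0.011,-0.001,0.022],[0,0,0]],[[0.018,-0.001,0.032],[0,0,0]],[[0.027,-0.001,0.042],[0,0,0]],[[0.027,-0.001,0.042],[0,0,0]]]'
python3 - <<'E'
from h import *
snap('side','side2')
c=load('side2');im=cv2.cvtColor(c['image'],cv2.COLOR_RGB2BGR)[130:330,160:400]
cv2.imwrite('pics/s2c.png',cv2.resize(im,None,fx=3,fy=3,interpolation=cv2.INTER_CUBIC))
E
```

```text
t: 6.88
ee_pos: [500.5, 116.8, 113.5]
tool_rot: [0.001, 0.02, 1.0, 0.0]
contact_force: [2.0, -0.0, -2.3]
opening: 18.5
finger_force: 68.5
t: 7.3
ee_pos: [529.3, 115.9, 156.5]
tool_rot: [0.002, 0.02, 1.0, 0.0]
contact_force: [-0.5, -0.6, 0.5]
opening: 18.7
finger_force: 68.8
```

View pics/s2c.png

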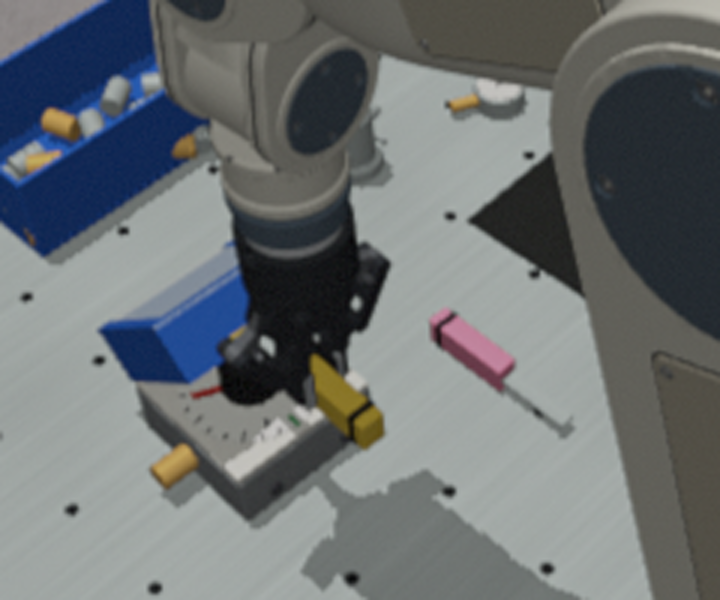

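The hood is up about 0.75 rad on the blade, and the dial, pointer and green mark show beneath it. Continue up and push over.

```bash
python3 -m crank '[[[0.01,0,0.009],[0,0,0]],[[0.019,-0.001,0.016],[0,0,0]],[[0.03,-0.001,0.022],[0,0,0]],[[0.041,-0.002,0.026],[0,0,0]],[[0.052,-0.002,0.027],[0,0,0]]]'; python3 -m crank '[[[0.012,0,0],[0,0,0]],[[0.024,-0.001,0],[0,0,0]],[[0.036,-0.001,0],[0,0,0]],[[0.048,-0.002,0],[0,0,0]],[[0.06,-0.002,0],[0,0,0]]]';python3 -m crank '[[[0.01,0,0],[0,0,0]],[[0.015,0,0],[0,0,0]],[[0.015,0,0],[0,0,0]]]'
python3 - <<'E'
from h import *
snap('side','side3')
c=load('side3');im=cv2.cvtColor(c['image'],cv2.COLOR_RGB2BGR)[130:330,160:400]
cv2.imwrite('pics/s3c.png',cv2.resize(im,None,fx=3,fy=3,interpolation=cv2.INTER_CUBIC))
E
```

```text
t: 7.77
ee_pos: [579.1, 113.9, 181.5]
tool_rot: [0.0, 0.02, 1.0, 0.0]
contact_force: [0.2, -0.5, -1.1]
opening: 19.0
finger_force: 68.9
t: 8.18
ee_pos: [638.8, 111.8, 180.5]
tool_rot: [-0.001, 0.02, 1.0, 0.0]
contact_force: [-0.7, 0.4, -0.8]
opening: 18.8
finger_force: 68.9
t: 8.43
ee_pos: [654.4, 111.8, 180.4]
tool_rot: [-0.0, 0.02, 1.0, 0.0]
contact_force: [-0.6, 0.5, -0.7]
opening: 18.6
finger_force: 69.0
```

View pics/s3c.png

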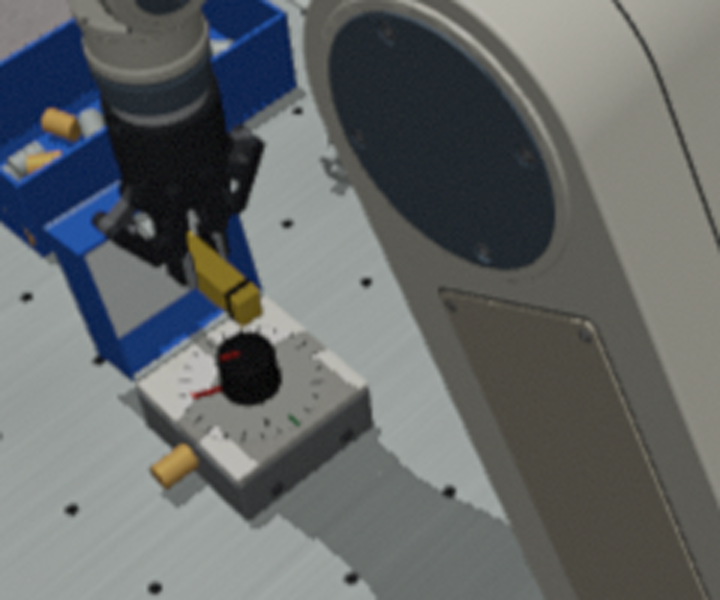

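The hood is past vertical and falling back by itself. The dial is now clear: pointer at left (205,393) and green mark at (293,420) in the crop. I'll retreat and return the pry to the mat.

```bash
python3 -m crank '[[[-0.03,0.001,0],[0,0,0]],[[-0.065,0.002,0],[0,0,0]],[[-0.1,0.003,0],[0,0,0]],[[-0.13,-0.01,0],[0,0,0.02]],[[-0.13,-0.045,0],[0,0,0.04]]]'; python3 -m crank '[[[0.003,-0.035,0],[0,0,0.02]],[[0.006,-0.07,0],[0,0,0.04]],[[0.01,-0.105,0],[0,0,0.06]],[[0.013,-0.14,0],[0,0,0.07]],[[0.016,-0.175,0],[0,0,0.07]]]';python3 -m crank '[[[0.003,-0.035,0],[0,0,0]],[[0.006,-0.07,0],[0,0,0]],[[0.014,-0.106,-0.01],[0,0,0]],[[0.014,-0.106,-0.04],[0,0,0]],[[0.014,-0.106,-0.07],[0,0,0]]]'
python3 - <<'E'
from h import *
s=robot.read_state();print(s['ee_pos'],s['tool_rot'],s['joints'])
E
```

```text
t: 8.9
ee_pos: [517.9, 69.7, 181.6]
tool_rot: [-0.001, -0.002, 1.0, 0.001]
contact_force: [1.5, 0.1, -0.1]
opening: 18.7
finger_force: 69.0
t: 9.32
ee_pos: [539.2, -109.4, 181.5]
tool_rot: [0.0, -0.035, 0.999, -0.0]
contact_force: [1.4, -0.4, -0.5]
opening: 18.5
finger_force: 69.0
t: 9.73
ee_pos: [554.1, -216.4, 111.2]
tool_rot: [0.001, -0.033, 0.999, -0.001]
contact_force: [0.2, -0.8, -1.5]
opening: 18.8
finger_force: 69.0
[ 554.13964128 -216.37854478  111.23272827] [ 1.30084662e-03 -3.31213901e-02  9.99450149e-01 -8.24751290e-04] [-5.13240318e-01  4.03136431e-01 -1.27671875e-01  1.03690803e+00
 -5.75569847e-05 -5.79495383e-01]
```

```bash
python3 -m crank '[[[0,0.002,-0.03],[0,0,0]],[[0,0.004,-0.06],[0,0,0]],[[0,0.004,-0.075],[0,0,0]],[[0,0.004,-0.083],[0,0,0]],[[0,0.004,-0.083],[0,0,0]]]'; python3 -m crank '[[[0,0,0],[0,0,0]],[[0,0,0],[0,0,0]],[[0,0,0],[0,0,0]],[[0,0,0],[0,0,0]],[[0,0,0],[0,0,0]]]' 1;python3 -m crank '[[[0,0,0],[0,0,0]],[[0,0,0.015],[0,0,0]],[[0,0,0.04],[0,0,0]],[[0,0,0.08],[0,0,0]],[[0,0,0.12],[0,0,0]]]'
python3 - <<'E'
from h import *
s=robot.read_state();print(s['ee_pos'],s['tool_rot'],s['joints'])
snap('top','top4')
E
```

```text
t: 10.15
ee_pos: [553.0, -209.3, 28.7]
tool_rot: [-0.0, -0.035, 0.999, 0.0]
contact_force: [0.3, 0.1, -1.1]
opening: 18.4
finger_force: 69.1
t: 10.57
ee_pos: [554.2, -210.2, 28.4]
tool_rot: [0.0, -0.035, 0.999, -0.0]
contact_force: [-0.9, -0.7, -0.1]
opening: 77.6
finger_force: 0.0
t: 10.98
ee_pos: [553.4, -209.8, 148.6]
tool_rot: [-0.001, -0.035, 0.999, 0.001]
contact_force: [2.0, -1.0, 0.1]
opening: 85.3
finger_force: 0.0
[ 553.41452538 -209.81799629  148.64347481] [-1.15532645e-03 -3.45406712e-02  9.99402379e-01  7.01185611e-04] [-5.04123333e-01  3.76029559e-01 -6.89108736e-02  1.12855875e+00
  1.84284919e-05 -5.73218507e-01]
```

View pics/top4.png

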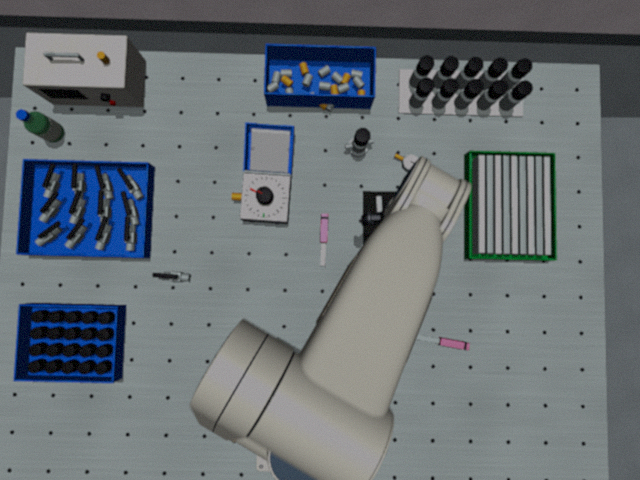

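The hood lies back behind the station, and the knob (264,195), pointer and dial are clear. I'll measure the knob and pointer.

```bash
cat > k.py <<'E'
from h import *
def meas(c,box,verbose=1):
    x0,x1,y0,y1=box;im=c['image'];hsv=cv2.cvtColor(im,cv2.COLOR_RGB2HSV)
    def blob(m):
        k=np.zeros_like(m);k[y0:y1,x0:x1]=m[y0:y1,x0:x1];n,l,s,cc=cv2.connectedComponentsWithStats(k)
        if n<2: return None
        i=1+np.argmax(s[1:,4]);return np.argwhere(l==i)[:,::-1].astype(float)
    K=blob(cv2.inRange(hsv,(0,0,0),(179,255,55)));r=cv2.minEnclosingCircle(K.astype(np.float32))
    g=blob(cv2.inRange(hsv,(40,70,30),(90,255,255)));
    red=blob(cv2.inRange(hsv,(0,110,60),(8,255,255))|cv2.inRange(hsv,(172,110,60),(179,255,255)))
    out={'knob':pt(c,*K.mean(0),96),'n':(len(K),None if g is None else len(g),None if red is None else len(red)),'circ':r}
    if g is not None: out['green']=pt(c,*g.mean(0),58)
    if red is not None:
        W=np.array([pt(c,*p,61)[:2] for p in red]);out['redW']=W
    return out
E
python3 - <<'E'
from k import *
c=load('top4');o=meas(c,(235,295,168,226));W=o.pop('redW');print(o)
for ax in ((621,111.7),):
    d=W-ax;r=np.hypot(*d.T);print('r max',r.max().round(1),'ang',np.degrees(np.arctan2(*(W[r>20].mean(0)-ax)[::-1])) if (r>20).any() else None, len(W))
E
```

```text
{'knob': array([615.97588997, 108.2009365 ,  96.        ]), 'n': (211, 3, 21), 'circ': ((264.2272644042969, 195.68182373046875), 8.768231391906738), 'green': array([570.71045613, 114.78548076,  58.        ])}
r max 42.0 ang 58.51389614924837 21
```

```bash
python3 -m crank '[[[0,0,0.035],[0,0,0.125]],[[0.004,0.036,0.05],[0,0,0.25]],[[0.008,0.074,0.05],[0,0,0.375]],[[0.012,0.112,0.05],[0,0,0.5]],[[0.016,0.15,0.05],[0,0,0.62]]]'; python3 -m crank '[[[0.008,0.034,0],[0,0,0.125]],[[0.02,0.069,0],[0,0,0.25]],[[0.03,0.104,0],[0,0,0.375]],[[0.04,0.139,0],[0,0,0.5]],[[0.05,0.171,0],[0,0,0.62]]]'
python3 - <<'E'
from h import *
s=robot.read_state();print(s['ee_pos'],s['tool_rot'],s['joints'])
snap('wrist','w5')
E
```

```text
t: 11.45
ee_pos: [570.2, -59.0, 198.6]
tool_rot: [0.0, -0.34, 0.94, -0.0]
contact_force: [0.8, -0.8, 0.4]
opening: 85.4
finger_force: 0.0
t: 11.87
ee_pos: [620.3, 113.0, 198.2]
tool_rot: [0.0, -0.611, 0.791, -0.0]
contact_force: [1.4, -0.7, 0.8]
opening: 85.4
finger_force: 0.0
[620.30192394 112.98077918 198.20712486] [ 1.08845404e-04 -6.11481842e-01  7.91258456e-01 -1.36180217e-05] [ 4.71348249e-02  4.13655444e-01  1.20692494e-01  1.27763943e+00
  1.02538658e-04 -1.26872918e+00]
```

View pics/w5.png

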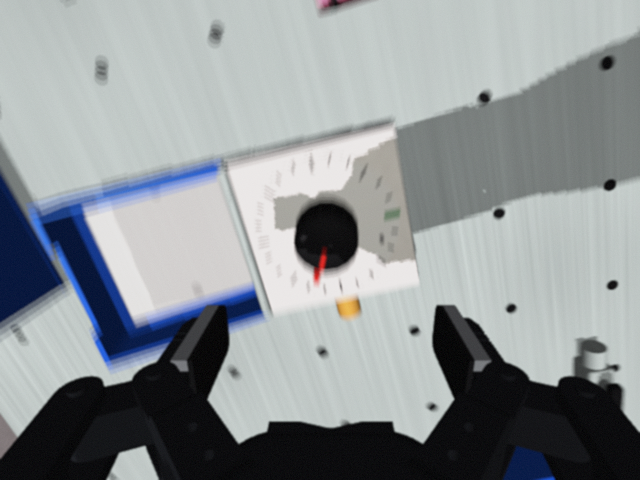

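The wrist view, slightly blurred by motion, shows the knob at (326,235), the pointer tip at (318,283) and the green mark at (392,214). That was my last picture view, so from here I measure in code only. Next I'll take a still capture and fit the knob.

```bash
cat > k2.py <<'E'
from h import *
from scipy.optimize import minimize
def blobs(c,ctr):
    hsv=cv2.cvtColor(c['image'],cv2.COLOR_RGB2HSV);u,v=np.array(proj(c,[*ctr,75]))
    roi=np.zeros(hsv.shape[:2],np.uint8)
    P=np.int32([proj(c,[ctr[0]+60*np.cos(t),ctr[1]+60*np.sin(t),60]) for t in np.linspace(0,6.28,60)]);cv2.fillPoly(roi,[P],255)
    def b(m):
        n,l,s,_=cv2.connectedComponentsWithStats(cv2.bitwise_and(m,roi))
        return np.argwhere(l==1+np.argmax(s[1:,4]))[:,::-1].astype(np.float32) if n>1 else None
    dark=cv2.inRange(hsv,(0,0,0),(179,255,60))
    red=cv2.inRange(hsv,(0,110,60),(8,255,255))|cv2.inRange(hsv,(172,110,60),(179,255,255))
    gr=cv2.inRange(hsv,(40,50,30),(90,255,255))
    return b(dark),b(red),b(gr)
def fitknob(c,K,x0):
    H=cv2.convexHull(K);T=np.linspace(0,2*np.pi,48)
    def cost(p):
        q=cv2.convexHull(np.float32([proj(c,[p[0]+22*np.cos(t),p[1]+22*np.sin(t),z]) for z in(64,96) for t in T]))
        I=cv2.intersectConvexConvex(q,H)[0];return 1-I/(cv2.contourArea(q)+cv2.contourArea(H)-I)
    r=minimize(cost,x0,method='Nelder-Mead',options=dict(initial_simplex=[[x0[0]-5,x0[1]-5],[x0[0]+5,x0[1]],[x0[0],x0[1]+5]]));return r.x,r.fun
def rep(c,ctr=(620.5,111.5)):
    K,R,G=blobs(c,ctr);k=(np.array(ctr),9) if K is None else fitknob(c,K,ctr)
    print('knob',k[0].round(1),round(k[1],3),'nK',None if K is None else len(K))
    A=[]
    for n,B,z in(('red',R,61),('green',G,58.3)):
        if B is None: print(n,None);continue
        W=np.array([pt(c,*p,z)[:2] for p in B]);d=W-k[0];r=np.hypot(*d.T);f=r>26
        m=(W[f].mean(0) if f.any() else W.mean(0))-k[0];a=np.arctan2(m[1],m[0]);A.append(a)
        print(n,len(B),'r',r.min().round(1),r.max().round(1),'mean',m.round(1),'ang',round(a,4))
    if len(A)==2: print('knob angle (rad)',round((A[0]-A[1])%(2*np.pi),4))
E
python3 -m crank '[[[0,0,0],[0,0,0]],[[0,0,0],[0,0,0]],[[0,0,0],[0,0,0]],[[0,0,0],[0,0,0]]]' | tail -5
python3 - <<'E'
from k2 import *
rep(snap('wrist','w6')); rep(load('top4'))
print(robot.read_state()['ee_pos'])
E
```

```text
ee_pos: [620.0, 109.7, 198.3]
tool_rot: [-0.0, -0.608, 0.794, -0.0]
contact_force: [-0.1, -0.1, 0.1]
opening: 85.5
finger_force: 0.0
knob [622.  108.4] 0.032 nK 3592
red 205 r 20.7 48.5 mean [14.8 33.3] ang 1.1527
green 76 r 44.5 56.2 mean [-50.1   4.8] ang 3.0462
knob angle (rad) 4.3897
knob [618.3 109.5] 0.169 nK 215
red 21 r 15.2 45.3 mean [18.7 29. ] ang 0.9967
green 4 r 45.2 50.6 mean [-47.6   4.6] ang 3.0455
knob angle (rad) 4.2345
[620.03638395 109.6107587  198.32907697]
```

```bash
python3 -m crank '[[[0.001,0,0],[0,0,0.125]],[[0.001,0,0],[0,0,0.25]],[[0.001,0,-0.02],[0,0,0.375]],[[0.001,0,-0.04],[0,0,0.5]],[[0.001,0,-0.06],[0,0,0.62]]]' 1 40; python3 -m crank '[[[0,0,0],[0,0,0.125]],[[0,0,0],[0,0,0.25]],[[0,0,0],[0,0,0.375]],[[0,0,0],[0,0,0.48]],[[0,0,-0.02],[0,0,0.48]]]';  python3 -m crank '[[[0,0,-0.015],[0,0,0]],[[0,0,-0.025],[0,0,0]],[[0,0,-0.033],[0,0,0]],[[0,0,-0.033],[0,0,0]]]'
python3 - <<'E'
from h import *
s=robot.read_state();print(s['ee_pos'],s['joints'],s['contact_force'])
E
```

```text
t: 12.72
ee_pos: [621.3, 109.7, 138.0]
tool_rot: [-0.0, 0.823, -0.568, 0.001]
contact_force: [0.7, -0.4, -0.4]
opening: 85.3
finger_force: 0.0
t: 13.13
ee_pos: [622.9, 109.8, 121.6]
tool_rot: [-0.001, 0.935, -0.356, 0.003]
contact_force: [0.7, 0.5, -0.2]
opening: 85.1
finger_force: 0.0
t: 13.47
ee_pos: [620.5, 110.2, 83.7]
tool_rot: [0.0, 0.933, -0.359, -0.001]
contact_force: [-0.6, -0.0, -0.5]
opening: 85.1
finger_force: 0.0
[620.47952385 110.18952511  83.71282102] [ 4.26999112e-02  4.81899895e-01 -7.08058735e-02  1.02035861e+00
  9.84389220e-06 -2.36539928e+00] [-0.58065557 -0.02219478 -0.53429399]
```

```bash
python3 -m crank '[[[0,0,0.001],[0,0,0]],[[0,0,0.001],[0,0,0]],[[0,0,0.001],[0,0,0]],[[0,0,0.001],[0,0,0]],[[0,0,0.001],[0,0,0]]]' 0 40; python3 -m crank '[[[0,0,0],[0,0,0]],[[0,0,0],[0,0,0]],[[0,0,0],[0,0,0]],[[0,0,0],[0,0,-0.1]],[[0,0,0],[0,0,-0.2]]]'
python3 - <<'E'
from k2 import *
s=robot.read_state();print(s['ee_pos'],s['contact_force'],s['torque'],s['opening'])
rep(snap('wrist','w7'),(621,110))
E
```

```text
t: 13.88
ee_pos: [621.6, 110.9, 87.3]
tool_rot: [-0.0, 0.934, -0.358, 0.001]
contact_force: [-1.2, -0.5, 5.4]
opening: 42.8
finger_force: 40.4
t: 14.3
ee_pos: [621.8, 111.1, 87.3]
tool_rot: [-0.001, 0.892, -0.451, 0.001]
contact_force: [0.9, 1.5, 4.8]
opening: 42.5
finger_force: 40.5
[621.82119585 111.05804531  87.30105901] [0.86611363 1.54517688 4.83702829] [ 0.21632144 -0.09788671  0.11714311] 42.54510758045745
knob [624.6 108.1] 0.383 nK 16546
red 342 r 28.2 43.5 mean [-6.7 34.7] ang 1.762
green None
```

```bash
for i in 1 2 3 ; do :; done; python3 -m crank '[[[0,0,0],[0,0,-0.12]],[[0,0,0],[0,0,-0.24]],[[0,0,0],[0,0,-0.36]],[[0,0,0],[0,0,-0.48]],[[0,0,0],[0,0,-0.6]]]'; python3 -m crank '[[[0,0,0],[0,0,-0.12]],[[0,0,0],[0,0,-0.24]],[[0,0,0],[0,0,-0.36]],[[0,0,0],[0,0,-0.48]],[[0,0,0],[0,0,-0.6]]]' | grep force; python3 -m crank '[[[0,0,0],[0,0,-0.12]],[[0,0,0],[0,0,-0.24]],[[0,0,0],[0,0,-0.36]],[[0,0,0],[0,0,-0.48]],[[0,0,0],[0,0,-0.6]]]' | grep force; python3 -m crank '[[[0,0,0],[0,0,-0.12]],[[0,0,0],[0,0,-0.24]],[[0,0,0],[0,0,-0.36]],[[0,0,0],[0,0,-0.48]],[[0,0,0],[0,0,-0.6]]]'; python3 -m crank '[[[0,0,0],[0,0,0]],[[0,0,0],[0,0,0]],[[0,0,0],[0,0,0]]]' | grep -v fing;  cat >> k2.py <<'E'
def ptr(c,ctr=(621.5,110.9)):
    K,R,G=blobs(c,ctr)
    for n,B,z in(('red',R,61),('green',G,58.3)):
        if B is None: print(n,None);continue
        W=np.array([pt(c,*p,z)[:2] for p in B])-ctr;r=np.hypot(*W.T);W=W[r>26];
        if len(W)==0: print(n,'none >26');continue
        m=W.mean(0);d=cv2.fitLine(W.astype(np.float32),cv2.DIST_L2,0,.01,.01).ravel()
        s=np.sign(d[:2]@m);print(n,len(W),'r',r.max().round(1),'mean',m.round(1),'ang',np.arctan2(m[1],m[0]).round(3),'line ang',np.arctan2(s*d[1],s*d[0]).round(3))
E
python3 - <<'E'
from k2 import *
s=robot.read_state();print(s['ee_pos'],s['joints'][[0,5]],s['contact_force'],s['torque'])
ptr(load('w7'));ptr(snap('wrist','w8'))
E
```

```text
t: 14.77
ee_pos: [622.5, 111.3, 87.3]
tool_rot: [-0.002, 0.719, -0.695, 0.001]
contact_force: [4.2, 2.0, 2.3]
opening: 42.6
finger_force: 40.3
contact_force: [6.8, 1.2, 0.7]
finger_force: 40.3
contact_force: [8.9, -1.9, -0.1]
finger_force: 40.5
t: 16.02
ee_pos: [623.8, 109.8, 87.3]
tool_rot: [0.003, 0.099, 0.995, -0.001]
contact_force: [9.1, -6.1, 0.2]
opening: 42.6
finger_force: 40.5
t: 16.27
ee_pos: [623.7, 109.8, 87.3]
tool_rot: [0.003, 0.096, 0.995, -0.001]
contact_force: [7.9, -5.3, -0.1]
opening: 42.7
[623.73219989 109.82606703  87.32984888] [0.04277249 0.2346145 ] [ 7.88863908 -5.26399776 -0.12194298] [-1.01512556 -1.63871292 -0.11954638]
red 325 r 40.7 mean [-3.3 32.3] ang 1.674 line ang 0.877
green None
red 356 r 42.4 mean [ 27.  -20.4] ang -0.648 line ang -1.495
green 240 r 55.5 mean [-49.7   2.1] ang 3.099 line ang 3.09
```

```bash
cat >> k2.py <<'E'
def reds(c,ctr=(622.5,110)):
    hsv=cv2.cvtColor(c['image'],cv2.COLOR_RGB2HSV)
    m=cv2.inRange(hsv,(0,110,60),(8,255,255))|cv2.inRange(hsv,(172,110,60),(179,255,255))
    n,l,s,cc=cv2.connectedComponentsWithStats(m)
    for i in range(1,n):
        if s[i,4]<15: continue
        p=np.argwhere(l==i)[:,::-1]
        for z in(61,96.3):
            W=np.array([pt(c,*q,z)[:2] for q in p])-ctr;r=np.hypot(*W.T)
            if r.mean()>60: continue
            mm=W.mean(0);d=cv2.fitLine(W.astype(np.float32),cv2.DIST_L2,0,.01,.01).ravel();g=np.sign(d[:2]@mm)
            print('  n',s[i,4],'px',cc[i].round(0),'z',z,'r',r.min().round(1),r.max().round(1),'mean',mm.round(1),'ang',np.arctan2(mm[1],mm[0]).round(3),'line',np.arctan2(g*d[1],g*d[0]).round(3))
E
python3 - <<'E'
from k2 import *
for f in('w6','w7','w8'): print(f);reds(load(f))
print('top');reds(snap('top','top9'));print('side');reds(snap('side','side9'))
E
```

```text
w6
  n 205 px [321. 266.] z 61 r 19.0 46.8 mean [13.  29.4] ang 1.156 line 0.996
  n 205 px [321. 266.] z 96.3 r 5.1 29.4 mean [ 8.  14.6] ang 1.072 line 0.996
w7
  n 44 px [240. 317.] z 61 r 43.2 46.8 mean [28.9 35. ] ang 0.881 line 1.929
  n 44 px [240. 317.] z 96.3 r 34.5 36.4 mean [33.5 11.3] ang 0.327 line -1.213
  n 342 px [300. 349.] z 61 r 25.6 41.6 mean [-4.6 32.8] ang 1.709 line 0.901
  n 342 px [300. 349.] z 96.3 r 4.8 20.3 mean [7.9 9.6] ang 0.882 line 0.901
w8
  n 52 px [240. 317.] z 61 r 41.4 45.1 mean [  2.5 -43.4] ang -1.512 line -0.469
  n 52 px [240. 317.] z 96.3 r 32.9 35.2 mean [-17.2 -29.2] ang -2.102 line 2.673
  n 356 px [300. 349.] z 61 r 25.1 41.0 mean [ 26.  -19.5] ang -0.645 line -1.495
  n 356 px [300. 349.] z 96.3 r 3.4 18.8 mean [  0.7 -11. ] ang -1.506 line -1.495
top
side
```

Both red blobs agree: the pointer tip and the knob-top mark put the pointer at −1.505 rad in the world frame. Zero is about −3.19, so about 1.69 rad clockwise remains. I'll continue, easing the lateral force.

```bash
python3 -m crank '[[[0.001,0,0],[0,0,-0.12]],[[0.001,-0.001,0],[0,0,-0.24]],[[0.001,-0.001,0],[0,0,-0.36]],[[0.001,-0.001,0],[0,0,-0.48]],[[0.001,-0.001,0],[0,0,-0.6]]]'|grep force; python3 -m crank '[[[0,0,0],[0,0,-0.12]],[[0,0,0],[0,0,-0.24]],[[0,0,0],[0,0,-0.36]],[[0,0,0],[0,0,-0.48]],[[0,0,0],[0,0,-0.6]]]' |grep force; python3 -m crank '[[[0,0,0],[0,0,-0.12]],[[0,0,0],[0,0,-0.24]],[[0,0,0],[0,0,-0.3]],[[0,0,0],[0,0,-0.3]],[[0,0,0],[0,0,-0.3]]]'
python3 - <<'E'
from k2 import *
s=robot.read_state();print(s['ee_pos'],s['joints'][[0,5]],s['contact_force'],s['torque'])
c=snap('wrist','w10');reds(c);ptr(c,(622.5,110))
for n in 'w6','w8': ptr(load(n),(622.5,110))
E
```

```text
contact_force: [2.2, -4.0, 4.7]
finger_force: 41.0
contact_force: [-0.5, -5.5, 6.1]
finger_force: 41.2
t: 17.67
ee_pos: [622.5, 108.8, 87.3]
tool_rot: [0.001, 0.749, 0.663, -0.0]
contact_force: [-2.6, -5.1, 6.7]
opening: 42.3
finger_force: 41.2
[622.45940295 108.82095457  87.29537647] [0.04125051 1.73326187] [-2.59227462 -5.09951791  6.74197817] [-1.062697    0.520431   -0.03063273]
  n 45 px [240. 317.] z 61 r 41.9 45.5 mean [-43.8  -4.4] ang -3.041 line -1.978
  n 45 px [240. 317.] z 96.3 r 34.1 36.1 mean [-31.1  16. ] ang 2.665 line 1.164
  n 343 px [300. 349.] z 61 r 24.5 40.0 mean [-18. -26.] ang -2.176 line -3.006
  n 343 px [300. 349.] z 96.3 r 3.6 19.1 mean [-11.4  -0.4] ang -3.103 line -3.006
red 324 r 40.0 mean [-18.5 -26.1] ang -2.185 line ang -3.033
green 193 r 56.7 mean [-50.6   2.9] ang 3.084 line ang 3.091
red 150 r 46.8 mean [14.8 32.4] ang 1.144 line ang 0.943
green 76 r 56.6 mean [-50.6   3.2] ang 3.079 line ang 3.087
red 350 r 41.0 mean [ 26.  -19.7] ang -0.648 line ang -1.506
green 240 r 56.6 mean [-50.7   3. ] ang 3.082 line ang 3.09
```

```bash
python3 -m crank '[[[0,-0.001,0],[0,0,-0.08]],[[0,-0.001,0],[0,0,-0.14]],[[0,-0.001,0],[0,0,-0.18]],[[0,-0.001,0],[0,0,-0.18]],[[0,-0.001,0],[0,0,-0.18]]]'
python3 - <<'E'
from k2 import *
c=snap('wrist','w11');reds(c);ptr(c,(622.5,110))
E
python3 -m crank '[[[0,0,0],[0,0,0]],[[0,0,0],[0,0,0]],[[0,0,0],[0,0,0]],[[0,0,0],[0,0,0]],[[0,0,0],[0,0,0]]]' 1 | grep -v tool; python3 -m crank '[[[0,0,0.03],[0,0,0]],[[0,0,0.065],[0,0,0]],[[0,0,0.09],[0,0,0]],[[0,0,0.09],[0,0,0]],[[0,0,0.09],[0,0,0]]]' | head -2; python3 -m crank '[[[0,0,0],[0,0,0]],[[0,0,0],[0,0,0]],[[0,0,0],[0,0,0]]]' | head -2
python3 - <<'E'
from k2 import *
c=snap('wrist','w12');rep(c,(622,110));reds(c);ptr(c,(622,110))
E
```

```text
t: 18.13
ee_pos: [622.2, 108.8, 87.3]
tool_rot: [0.0, 0.805, 0.593, 0.0]
contact_force: [-2.0, -0.9, 8.5]
opening: 42.7
finger_force: 41.2
  n 48 px [239. 317.] z 61 r 42.0 45.9 mean [-44.1   3.5] ang 3.063 line -2.169
  n 48 px [239. 317.] z 96.3 r 34.2 36.1 mean [-27.9  21.2] ang 2.491 line 0.973
  n 343 px [300. 349.] z 61 r 24.0 39.9 mean [-22.3 -22.1] ang -2.36 line 3.105
  n 343 px [300. 349.] z 96.3 r 3.8 19.2 mean [-11.3   1.7] ang 2.994 line 3.105
red 319 r 39.9 mean [-23.  -22.2] ang -2.372 line ang 3.07
green 144 r 56.7 mean [-51.8   3. ] ang 3.083 line ang -3.132
t: 18.6
ee_pos: [622.1, 108.8, 86.0]
contact_force: [-0.5, -0.4, -0.1]
opening: 85.7
finger_force: 0.0
t: 19.02
ee_pos: [622.9, 108.9, 177.6]
t: 19.27
ee_pos: [621.6, 108.8, 174.8]
knob [623.5 113.3] 0.028 nK 4408
red 191 r 25.8 46.4 mean [-36.4  -1. ] ang -3.1152
green 68 r 47.9 57.5 mean [-52.6  -0.3] ang -3.1364
knob angle (rad) 0.0211
  n 191 px [283. 248.] z 61 r 25.1 45.4 mean [-35.3   2.3] ang 3.076 line 3.123
  n 191 px [283. 248.] z 96.3 r 22.4 37.8 mean [-26.5  13.7] ang 2.664 line 3.123
  n 151 px [313. 259.] z 61 r 13.8 29.4 mean [-17.6 -12. ] ang -2.542 line 3.098
  n 151 px [313. 259.] z 96.3 r 3.8 19.3 mean [-11.3   1.5] ang 3.009 line 3.098
red 181 r 44.9 mean [-35.4   2.3] ang 3.077 line ang 3.11
green 68 r 56.1 mean [-51.1   3. ] ang 3.083 line ang 3.069
```

The pointer is now within about 0.02 rad of zero, roughly 0.3–0.9 mm at the tip. I'll move clear and verify the hood, the pry and the pointer from the fixed cameras.

```bash
python3 -m crank '[[[-0.01,-0.02,0.03],[0,0,0]],[[-0.035,-0.05,0.04],[0,0,0]],[[-0.06,-0.08,0.045],[0,0,0]],[[-0.085,-0.11,0.05],[0,0,0]],[[-0.11,-0.14,0.05],[0,0,0]]]'|head -2; python3 -m crank '[[[-0.02,0.03,0],[0,0,0]],[[-0.05,0.055,0],[0,0,0]],[[-0.08,0.08,0],[0,0,0]],[[-0.11,0.1,0],[0,0,0]],[[-0.11,0.1,0],[0,0,0]]]'|head -2
python3 - <<'E'
from k2 import *
t=snap('top','top13');s=snap('side','side13')
for n,c in(('top',t),('side',s)): print(n);ptr(c,(621,111));reds(c,(621,111))
a=np.radians(-2.3)
h=cv2.cvtColor(t['image'],cv2.COLOR_RGB2HSV)
def rect(m,b,z,n):
    k=np.zeros_like(m);k[b[2]:b[3],b[0]:b[1]]=m[b[2]:b[3],b[0]:b[1]];p=np.argwhere(k)[:,::-1].astype(np.float32)
    if len(p)<4: print(n,len(p));return
    r=cv2.minAreaRect(p);print(n,len(p),[pt(t,*q,z)[:2].round(0).tolist() for q in cv2.boxPoints(r)])
rect(cv2.inRange(h,(22,120,100),(35,255,255)),(365,425,185,285),32,'pry handle')
rect(cv2.inRange(h,(100,120,60),(125,255,255)),(235,305,115,200),75,'hood')
o=load('top0')
d=cv2.absdiff(cv2.GaussianBlur(o['image'],(3,3),0),cv2.GaussianBlur(t['image'],(3,3),0)).max(2)
n,l,st,cc=cv2.connectedComponentsWithStats((d>60).astype(np.uint8));print([(st[i,:5].tolist()) for i in range(1,n) if st[i,4]>12])
E
```

```text
t: 19.73
ee_pos: [511.1, -32.1, 226.5]
t: 20.15
ee_pos: [397.1, 71.0, 226.0]
top
red none >26
green 3 r 53.2 mean [-50.3   3.8] ang 3.067 line ang -3.109
  n 16 px [263. 198.] z 61 r 2.7 14.8 mean [-5.9  4.9] ang 2.443 line 3.018
  n 16 px [263. 198.] z 96.3 r 5.1 18.7 mean [-11.6   1.3] ang 3.033 line 3.018
side
red 1 r 27.7 mean [ 21.6 -17.4] ang -0.677 line ang 0.402
green 3 r 54.6 mean [-50.8   2.1] ang 3.1 line ang 3.051
  n 22 px [245. 250.] z 61 r 12.9 27.7 mean [ 12.8 -14.6] ang -0.853 line -0.104
  n 22 px [245. 250.] z 96.3 r 3.4 19.9 mean [-11.2   0.6] ang 3.092 line 3.037
  n 16 px [252. 264.] z 61 r 21.1 43.1 mean [-31.3   1.1] ang 3.107 line 3.132
  n 16 px [252. 264.] z 96.3 r 46.7 66.6 mean [-53.6  15.7] ang 2.857 line 3.132
pry handle 212 [[573.0, -195.0], [575.0, -216.0], [494.0, -222.0], [493.0, -201.0]]
hood 643 [[689.0, 173.0], [819.0, 170.0], [814.0, 37.0], [684.0, 42.0]]
[[244, 123, 51, 50, 664], [237, 169, 53, 53, 687], [256, 187, 17, 25, 252], [272, 250, 17, 39, 194], [224, 253, 4, 5, 14], [230, 254, 6, 10, 30], [279, 292, 9, 51, 211], [225, 295, 2, 11, 19], [281, 342, 163, 138, 7162], [260, 346, 18, 49, 553], [243, 360, 4, 4, 13], [451, 389, 158, 91, 6400], [204, 397, 4, 4, 14], [242, 397, 4, 5, 16], [281, 407, 16, 19, 203], [185, 414, 4, 20, 25], [281, 429, 6, 5, 17], [323, 428, 14, 36, 147], [615, 431, 8, 5, 22], [271, 432, 6, 8, 20], [202, 434, 5, 5, 16], [241, 435, 4, 4, 14], [152, 437, 33, 43, 582], [392, 438, 5, 4, 18], [431, 439, 4, 4, 14], [271, 441, 7, 33, 158], [201, 472, 4, 4, 15], [239, 473, 4, 4, 14], [609, 473, 31, 7, 204], [392, 475, 5, 5, 22], [430, 476, 5, 4, 17]]
```

```bash
python3 -c "
from station import robot
print(robot.job_done())"
```

```text
the job is handed in; nothing more can be done
None
```

The job is handed in: the hood was levered open with the yellow pry and lies back, the pointer measures within about 1 mm of zero, and the pry lies on the mat, but the interface returned no verdict.

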